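# Extend the drain stand and hang the staining rack

## Robot

A 7-joint arm with a two-finger parallel gripper is mounted at the origin on a cart in front of the work surface, level with it; the furniture and walls round the work are solid. World frame = base frame: x ahead of the robot, y to its left, z up, the work surface at z = 0. Lengths are in m, angles in rad, forces in N, time in s.
With the tool pointing down it reaches from about 0.425 to 0.925 m from the base axis. Payload 6.8 kg.
Tool frame: the origin (TCP) lies at the very end of the fingers, on their centre line; the grasp point (between the pads) lies 19 mm behind it; z points along the fingers, y is the line along which they close (so a half turn about z gives the same grasp; the last joint's range is limited). The gripper opens to 85 mm and grips with 20 to 120 N. Pads are 22 mm wide; open, the fingers measure 114 mm over their backs; the gripper's body (76 mm by 85 mm) begins 54 mm behind the grasp point. The pads swing forward as they close: fully open they stand 13 mm farther back than shut.
Start: joints at [1.206, 0.477, 0.022, 1.555, -0.011, 1.109, -0.083], TCP at [0.171, -0.653, 0.231] pointing down, gripper open.
Joint ranges: [-2.96, 2.96], [-0.34, 2.1], [-1.41, 1.46], [0.24, 2.44], [-1.37, 4.51], [0.17, 1.92], [-2.96, 2.96]. Speed limits (rad/s): [2.39, 2.39, 3.14, 3.14, 3.14, 3.14, 3.14].

## Interface

Orientations are given as a unit quaternion [w, x, y, z].
In Python, from station import bot gives the robot as it stands.
- The arm moves only by the tool jog_arm, never from a script. Its argument "motion" is a list of rows, each a list of 7 numbers: the turn, a rotation vector about the tool's x, y, z in rad, then the shift along the tool's x, y, z in mm, then the finger opening in mm, from 0 to 85.4. A call has 1 to 10 rows; each row is the pose to reach, as a shift and turn from the pose commanded when the call began, along the tool's axes at that moment; what a row does not reach only later rows make up. A row lasts 1/8 s, in which the tool goes at most 62.5 mm and 10.7 degrees, less where a joint would pass 70% of its speed; a pose out of reach is approached as far as the arm can. A call with a gripper value outside its range is refused whole. The fingers move at their own pace and stop on an object; "grip_force" is the grip in N (left out, the last holds). Time passes only in rows, so rows that repeat a pose let the fingers close. It gives the time, the measured TCP pose, the force, the opening and the grip force at its end, in the units of the state.
- bot.get_obs(): the state, without advancing time (a new reading comes with each control period).
- bot.read_camera(name): name is "side" or "top" or "wrist"; returns a dict with "pixels" (400x640x3 uint8, red, green, blue), "camera_matrix" (3x3 intrinsics, pixels), "distortion" ([k1, k2, p1, p2, k3] as OpenCV has them; the pictures are not rectified), "T" (4x4, takes a point from camera to world coordinates); the wrist camera has in their place "tool_from_camera" (4x4, takes a point from camera to tool coordinates, whose origin is the TCP and whose axes are the flange's). Camera axes: x right, y down, z forward; pixel columns grow to the right and rows downward; lengths in m; the calibration is good to about 2 mm. A picture is of the moment at which its call begins: read the wrist's pose just before it. There is no depth.
- bot.hand_in(): hands the job in; it is judged then, once.
Trained networks look in a picture, given as the dict that the camera call returned (one of the last four; its "shot" number tells which), for a name from the list of things; names that differ only in an ending like _2 or _b are one class to them, and where a whole thing is asked for, a point or a joint stands for the part that bears it (a point fixed in the world has none). Each returns a list of dicts, best first, with "score" (0 to 1); they miss things now and then, are a little off and sometimes report something else, mostly with a low value. They report only what shows in the picture. A call takes as long as a camera call. They do not tell look-alikes from the thing itself.
- bot.spot_in(thing, picture): "xy" ([column, row] in pixels, amid what is visible of it).
- bot.tip_of(thing, picture): "xy" ([column, row] in pixels: a listed point, or the origin of a listed thing).
The state is a dict: "t": time; "q": joint angles; "joint_vel": joint speeds; "joint_torque": joint torques, N m; "eef_pos": TCP position; "tool_rot": TCP orientation; "contact_force": force on the tool from outside, world axes, zero at the start; "torque": the same for the moment, N m; "gripper_width": opening from 0.0 (shut) to 1.0 (fully open); "grasp_force": force on a finger pad.
Only numpy, scipy, OpenCV 4.12 (cv2) and the standard library are available. Lean on these libraries where they do the work, as an engineer would, in place of code of your own. Each camera call takes 0.05 s, during which the arm holds its last target. There are 200 camera calls.

## Task

Slide the drain stand's telescopic arm further out until its sprung button pops up through the next hole. Then raise the folded wire handle of the slide-staining rack and hang the rack by it in the arm's fork, so that it drains freely over the tray. Keep the rack roughly level all the way, leave the arm locked, and leave the three dropper bottles beside the tray standing where they are.

Things in the scene. Friction and masses are not known exactly. Their poses are not given: they have to be found in the camera images.
- drain_stand: Fixed bench stand: base plate, post, level square outer tube, white drip tray (165x150x18 mm). Origin: on the worktop, mid-tray, straight under the fork seat when the arm is locked in the middle hole. y points from the tray along the tube to the post (the arm slides out towards -y), z up. Post at y=300 mm; base plate y 150 to 370, x +-75.
- tube_mouth (a point): Middle of the open end of the outer tube, on its axis, 160 mm above the worktop; axes as the stand's. The tube is 36 mm square and runs 205 mm from here towards +y. In its top face (178 mm above the worktop) are three 17 mm holes, 30, 90 (the middle hole) and 150 mm from the mouth.
- boom (a joint): Slide of the inner tube (the arm, 28 mm square), m: 0 = button under the middle hole, negative = pushed in; +-0.06 = outer, inner hole. Starts 17 to 44 mm short of the middle hole, button hidden. Friction about 4 N, stays where left. The popped button locks it, 2.5 mm play either way. Slide steadily, about 0.1 m/s or slower, or the button may skip the hole.
- button (a joint): Sprung button on the inner tube (round-topped steel pin, 12 mm thick), m: 0 = popped out, 7 mm proud of the outer tube's top face; about 0.0105 = pressed in, hidden under the wall. Spring 2.5 to 5 N.
- lug (a point): Middle of the rear face (towards the post, +y) of the push lug: upright aluminium plate on the arm, 34 mm wide, 6 thick, from 174 to 204 mm above the worktop (this point 190). Axes as the stand's: pushing it along -y slides the arm out. From this face back to the tube's mouth the arm is bare for 48 mm or more at the start, 92 mm when locked.
- fork_seat (a point): Where the middle of the handle's wire must come to rest, midway between the two prongs, 177.5 mm above the worktop; moves with the arm, axes as the stand's. Prongs: 6 mm bar at x=+-26 mm, from a crossbar 65 mm behind (+y) and 17 lower, reaching towards -y. Upturned tip 19 mm in front: carry the wire in from -y with its axis 17 mm or more above the seat, then lower it.
- stain_rack: Stainless slide-staining rack with eight glass slides, 0.3 kg, 90x82x59 mm, body 40 mm high. Origin: centre of its underside; x along the handle's hinge line, z up. The hinge line is 50 mm above the underside over the rack's middle, in two ears at x=+-42 mm. Hung up, the underside is 130 mm below the handle's wire.
- bail (a joint): Hinge of the rack's wire handle, rad: 0 = folded down, level, lying out to the rack's -y side; 1.571 = upright. It drops back if let go before upright. A loop of 5 mm wire: side arms at x=+-47 mm and a cross wire 80 mm from the hinge line, straight for 70 mm.
- handle_mid (a point): Middle of the handle's cross wire; x along the wire. A black plastic grip sleeve, 12 mm thick, 30 mm long, turns freely on the wire here, so the handle swings by itself while the sleeve is pinched. Folded down it lies 80 mm out from the rack's middle, 40 mm clear of its side, 50 mm above the worktop.
- stain_a: Dropper bottle, 32 mm thick, 102 mm tall, standing behind the tray, before the blue tube rack; origin at the centre of its underside. To be left alone.
- stain_b: Second dropper bottle of the same size near the first; origin at the centre of its underside. To be left alone.
- stain_c: Third dropper bottle of the same size near the others; origin at the centre of its underside. To be left alone.
Mind the look-alikes: they are no part of the job. What is shaped like the stain_rack but green is not meant.

How it is judged:
On the way, in this order (a step that is already met when the one before it is completed fails the run):
1. the arm is slid out and locked: the button stands out through the middle hole (value of joint button below 0.002 m and value of joint boom between -0.005 and 0.005 m), for 0.2 s.
2. the rack is lifted off the worktop by its raised handle (value of joint bail between 1.2 and 1.94 rad and height (world z) of stain_rack above 0.02 m), for 0.2 s.
At the end, for the whole second after the job is handed in: The button stands out through the middle hole (arm within 5 mm of it), the handle's wire lies in both saddles of the fork (its middle within 20 mm along the wire, 14 mm across it and about 7 mm in height of the seat), and the rack hangs level (within 0.25 rad) and still, clear above the tray (all of step 1 and x of handle_mid in the frame of fork_seat between -0.02 and 0.02 m and y of handle_mid in the frame of fork_seat between -0.014 and 0.014 m and z of handle_mid in the frame of fork_seat between -0.006 and 0.008 m and angle between stain_rack's own z axis and vertical below 0.25 rad and height (world z) of stain_rack above 0.03 m and linear speed of stain_rack below 0.05 m/s); the robot touches nothing.
It fails at once if the rack is tipped more than 0.6 rad (angle between stain_rack's own z axis and vertical above 0.6 rad).
It fails at once if a bottle is moved more than 30 mm or knocked over (distance of any of stain_a, stain_b, stain_c from where it was at the start of the episode above 0.03 m or angle between any of stain_a, stain_b, stain_c's own z axis and vertical above 0.5 rad).
It also fails if it takes over 69 s, if anything falls off the work surface, if the arm or the gripper's body presses on something with over 40 N, if the wrist force passes 120 N, or if a joint passes its speed limit or range.

## Working session

There is one attempt and no reset: what is moved stays moved. The work goes in short steps, Python scripts to look and compute and a tool call to move; the robot and the scene stay as the last step left them, time stands still between calls to the robot, and variables do not carry over. Pictures are saved under pics/ and viewed, at most 10 in all, crops included, and the job is handed in when it is done.

Besides the shell and the picture viewer there is one more tool, called as a command line: name --pt "numbers of a row" for each row, then --argument value for the rest. jog_arm: Moves the arm, as the interface text tells. Its arguments: {"type":"object","properties":{"motion":{"type":"array"},"grip_force":{"type":"number"}},"required":["motion"]}

```bash
ls; mkdir -p pics; cat > h.py <<'E'
from station import bot
import numpy as np, cv2
from scipy.spatial.transform import Rotation as R
def tool():
    o=bot.get_obs(); q=np.array(o["tool_rot"]); T=np.eye(4)
    T[:3,:3]=R.from_quat(q[[1,2,3,0]]).as_matrix(); T[:3,3]=o["eef_pos"]; return T
def shot(n):
    W=tool(); p=bot.read_camera(n)
    p["W"]=np.array(p["T"]) if "T" in p else W@np.array(p["tool_from_camera"])
    return p
def ray(p,xy):
    u=cv2.undistortPoints(np.array([[xy]],float),np.array(p["camera_matrix"]),np.array(p["distortion"])).ravel()
    return p["W"][:3,3],p["W"][:3,:3]@np.array([u[0],u[1],1])
def onz(p,xy,z):
    o,d=ray(p,xy); return o+d*(z-o[2])/d[2]
def proj(p,X):
    M=np.linalg.inv(p["W"]); r=cv2.Rodrigues(M[:3,:3])[0]
    return cv2.projectPoints(np.array(X,float).reshape(-1,1,3),r,M[:3,3],np.array(p["camera_matrix"]),np.array(p["distortion"]))[0].reshape(-1,2)
def tri(a,b):
    (o1,d1),(o2,d2)=a,b
    s=np.linalg.lstsq(np.c_[d1,-d2],o2-o1,rcond=None)[0]
    p,q=o1+s[0]*d1,o2+s[1]*d2; return (p+q)/2,np.linalg.norm(p-q)
def save(p,f,crop=None,k=1):
    i=p["pixels"][:,:,::-1]
    if crop: x0,y0,x1,y1=crop; i=i[y0:y1,x0:x1]
    cv2.imwrite(f,cv2.resize(i,None,fx=k,fy=k,interpolation=cv2.INTER_CUBIC))
E
cat > a.py <<'E'
from h import *
ps={n:shot(n) for n in("side","top")}
for n,p in ps.items():
    save(p,f"pics/{n}0.png")
    for t in["drain_stand","tube_mouth","lug","fork_seat","stain_rack","handle_mid","stain_a"]:
        print(n,t,[(round(d["score"],2),np.round(d["xy"]).tolist()) for d in bot.tip_of(t,p)][:4])
print(tool())
for n,p in ps.items(): print(n,p["W"].round(2).tolist())
E
python3 a.py
```

```text
pics
side drain_stand [(0.89, [279.0, 209.0])]
side tube_mouth [(0.71, [273.0, 158.0])]
side lug [(0.78, [272.0, 145.0])]
side fork_seat [(0.48, [274.0, 158.0])]
side stain_rack [(0.74, [299.0, 251.0]), (0.65, [294.0, 362.0])]
side handle_mid [(0.58, [264.0, 363.0]), (0.54, [312.0, 256.0])]
side stain_a [(0.67, [343.0, 218.0]), (0.5, [348.0, 229.0]), (0.43, [366.0, 218.0])]
top drain_stand [(0.56, [292.0, 239.0])]
top tube_mouth [(0.73, [244.0, 225.0]), (0.33, [314.0, 187.0])]
top lug [(0.58, [257.0, 217.0])]
top fork_seat [(0.82, [281.0, 217.0])]
top stain_rack [(0.71, [315.0, 186.0]), (0.66, [444.0, 235.0]), (0.56, [348.0, 227.0]), (0.52, [241.0, 224.0])]
top handle_mid [(0.74, [293.0, 239.0]), (0.5, [456.0, 241.0])]
top stain_a [(0.66, [327.0, 196.0]), (0.64, [311.0, 184.0]), (0.4, [310.0, 196.0])]
[[ 9.67217668e-01  2.53948779e-01  2.35468076e-05  1.71436515e-01]
 [ 2.53948780e-01 -9.67217667e-01 -3.95340595e-05 -6.52874982e-01]
 [ 1.27352622e-05  4.42177239e-05 -9.99999999e-01  2.31335603e-01]
 [ 0.00000000e+00  0.00000000e+00  0.00000000e+00  1.00000000e+00]]
side [[0.97, -0.14, 0.19, 0.29], [-0.24, -0.61, 0.76, -1.4], [0.01, -0.78, -0.62, 1.11], [0.0, 0.0, 0.0, 1.0]]
top [[-0.16, -0.79, 0.59, -0.56], [-0.99, 0.13, -0.1, -0.0], [-0.0, -0.6, -0.8, 1.71], [0.0, 0.0, 0.0, 1.0]]
```

View pics/side0.png

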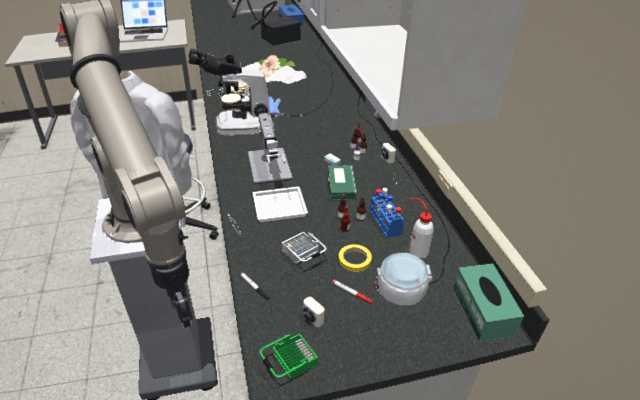

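View pics/top0.png

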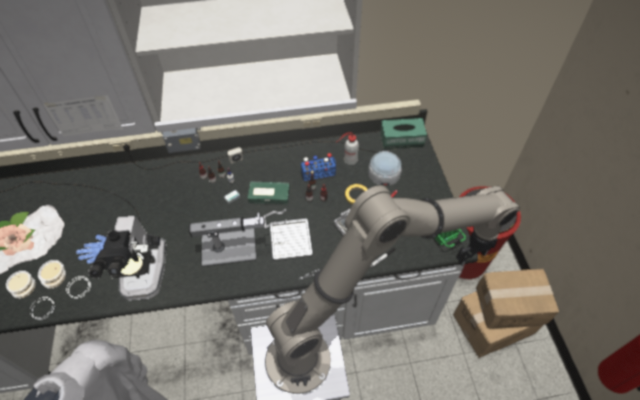

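```bash
cat > b.py <<'E'
from h import *
ps={n:shot(n) for n in("side","top")}
s,t=ps["side"],ps["top"]
print("tray",onz(s,(279,204),.018),onz(t,(291,239),.018))
print("fork tri",tri(ray(s,(274,158)),ray(t,(281,217))), "lug",tri(ray(s,(272,145)),ray(t,(257,217))), "mouth",tri(ray(s,(273,158)),ray(t,(244,225))))
print("rack",onz(s,(299,251),0),"handle",onz(s,(312,256),.05))
for b in[(343,218),(348,229),(366,218)]: print("bot",onz(s,b,0))
save(s,"pics/s1.png",(220,80,400,280),4.0) if 0 else save(s,"pics/s1.png",(220,80,410,275),3)
E
python3 b.py
```

```text
tray [ 0.50331378 -0.04939166  0.018     ] [ 0.50357821 -0.03762252  0.018     ]
fork tri (array([ 0.50009176, -0.00852114,  0.19022951]), np.float64(0.0019994438801890875)) lug (array([0.51191765, 0.08254015, 0.18892381]), np.float64(0.009795424723428174)) mouth (array([0.52979959, 0.13939277, 0.10300954]), np.float64(0.031116560971652128))
rack [ 0.52484968 -0.28219362  0.        ] handle [ 0.54832029 -0.36275572  0.05      ]
bot [ 0.71192307 -0.15594939  0.        ]
bot [ 0.71204805 -0.21574197  0.        ]
bot [ 0.79119284 -0.17457291  0.        ]
```

View pics/s1.png

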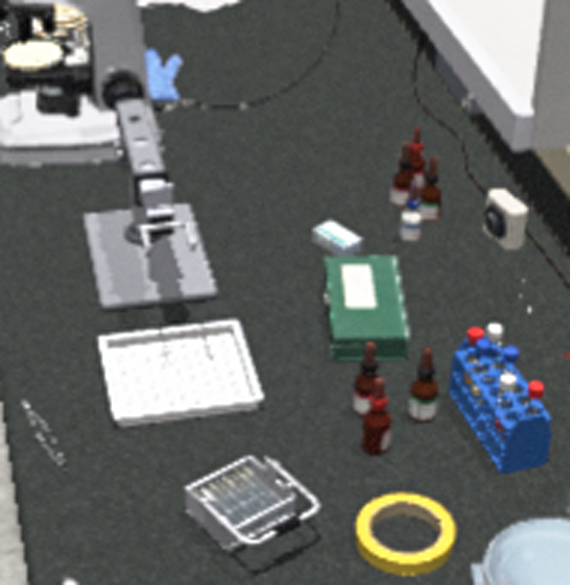

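jog_arm --pt "0 0 0 0 0 -60 0" --pt "0 0 0 0 0 -120 0" --pt "0 0 0.15 50 -60 -120 0" --pt "0 0 0.3 100 -120 -120 0" --pt "0 0 0.39 140 -170 -120 0" --pt "0 0 0.39 180 -220 -120 0" --pt "0 0 0.39 220 -270 -120 0" --pt "0 0 0.39 260 -320 -120 0" --pt "0 0 0.39 300 -365 -120 0" --pt "0 0 0.39 340 -410 -120 0"

```text
t: 2.15
eef_pos: [0.3821, -0.1974, 0.3518]
tool_rot: [0.0, 0.998, -0.067, 0.001]
contact_force: [0.5, 0.1, 0.6]
gripper_width: -0.004
grasp_force: 0.0
```

jog_arm --pt "0 0 0 80 -20 0 0" --pt "0 0 0 120 -60 0 0" --pt "0 0 0 160 -120 0 0" --pt "0 0 0 190 -170 0 0" --pt "0 0 0 210 -220 0 0" --pt "0 0 0 210 -220 0 0"

```text
t: 2.9
eef_pos: [0.6201, -0.0031, 0.3508]
tool_rot: [-0.002, 0.998, -0.063, -0.0]
contact_force: [-0.3, 0.2, 0.5]
gripper_width: 0.005
grasp_force: 0.0
```

```bash
cat > c.py <<'E'
from h import *
o=bot.get_obs(); print(o["t"],o["contact_force"]); print(tool().round(3).tolist())
w=shot("wrist"); t=shot("top"); s=shot("side"); print(np.array(w["tool_from_camera"]).round(3).tolist())
save(w,"pics/w1.png")
for n,p in (("w",w),("t",t),("s",s)):
    for x in["tube_mouth","lug","fork_seat","drain_stand","stain_rack","handle_mid"]:
        print(n,x,[(round(d["score"],2),np.round(d["xy"]).tolist()) for d in bot.tip_of(x,p)][:3])
Z=dict(tube_mouth=.16,lug=.19,fork_seat=.1775,drain_stand=0,stain_rack=0,handle_mid=.05)
for n,p in (("w",w),("t",t),("s",s)):
    for x,z in Z.items():
        for d in bot.tip_of(x,p)[:2]: print(n,x,round(d["score"],2),onz(p,d["xy"],z).round(3))
E
python3 c.py
```

```text
2.9 [-0.30443575  0.17784946  0.53846237]
[[0.992, -0.125, -0.0, 0.62], [-0.125, -0.992, 0.003, -0.003], [-0.001, -0.003, -1.0, 0.351], [0.0, 0.0, 0.0, 1.0]]
[[-0.002, -0.95, -0.312, 0.081], [1.0, -0.001, -0.001, 0.0], [0.001, -0.312, 0.95, -0.143], [0.0, 0.0, 0.0, 1.0]]
w tube_mouth [(0.77, [212.0, 275.0])]
w lug [(0.83, [260.0, 286.0]), (0.54, [213.0, 274.0]), (0.26, [508.0, 181.0])]
w fork_seat [(0.18, [434.0, 21.0])]
w drain_stand [(0.58, [352.0, 212.0]), (0.36, [583.0, 160.0])]
w stain_rack [(0.8, [513.0, 180.0])]
w handle_mid [(0.81, [581.0, 161.0]), (0.19, [461.0, 68.0])]
t tube_mouth [(0.74, [242.0, 223.0])]
t lug []
t fork_seat [(0.65, [282.0, 216.0])]
t drain_stand [(0.81, [293.0, 239.0])]
t stain_rack [(0.81, [350.0, 226.0]), (0.62, [442.0, 233.0]), (0.53, [292.0, 240.0])]
t handle_mid [(0.42, [458.0, 240.0]), (0.41, [363.0, 215.0])]
s tube_mouth [(0.79, [269.0, 147.0]), (0.49, [270.0, 144.0])]
s lug [(0.48, [275.0, 146.0])]
s fork_seat [(0.54, [275.0, 159.0]), (0.48, [347.0, 229.0])]
s drain_stand [(0.84, [280.0, 206.0])]
s stain_rack [(0.61, [293.0, 361.0])]
s handle_mid
[... 325 characters left out ...]
d 0.81 [ 0.562 -0.359  0.05 ]
w handle_mid 0.19 [ 0.703 -0.189  0.05 ]
t tube_mouth 0.74 [0.521 0.146 0.16 ]
t fork_seat 0.65 [ 0.514 -0.011  0.178]
t drain_stand 0.81 [ 0.511 -0.047  0.   ]
t stain_rack 0.81 [ 0.535 -0.296  0.   ]
t stain_rack 0.62 [ 0.437 -0.676  0.   ]
t handle_mid 0.42 [ 0.362 -0.709  0.05 ]
t handle_mid 0.41 [ 0.551 -0.353  0.05 ]
s tube_mouth 0.79 [0.502 0.112 0.16 ]
s tube_mouth 0.49 [0.508 0.135 0.16 ]
s lug 0.48 [0.517 0.066 0.19 ]
s fork_seat 0.54 [0.505 0.001 0.178]
s fork_seat 0.48 [ 0.641 -0.401  0.178]
s drain_stand 0.84 [ 0.509 -0.041  0.   ]
s stain_rack 0.61 [ 0.42 -0.68  0.  ]
s handle_mid 0.63 [ 0.562 -0.348  0.05 ]
s handle_mid 0.58 [ 0.353 -0.707  0.05 ]
```

View pics/w1.png

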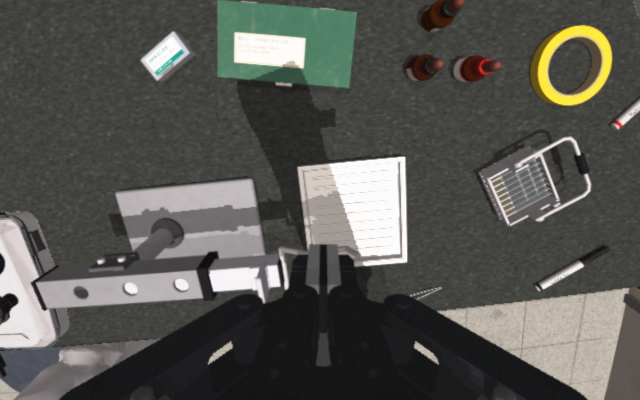

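```bash
cat > d.py <<'E'
from h import *
w=shot("wrist")
g=cv2.cvtColor(w["pixels"],cv2.COLOR_RGB2GRAY)
P=[onz(w,c,.178) for c in[(181,285),(131,288.5),(82,292)]]
print([p.round(4) for p in P],[np.linalg.norm(P[i+1]-P[i]) for i in(0,1)])
print("tray",[onz(w,c,.018).round(3) for c in[(298,168),(403,157),(407,262)]])
y=(P[2]-P[0]);y/=np.linalg.norm(y);print("y",y, "mouth",P[0]-.03*y,"seat locked",P[1]-.3*y+.1*y if 0 else 0)
print("lug",onz(w,(260,286),.19),"racks",[onz(w,c,.05).round(3) for c in[(583,162),(571,138),(590,185),(541,217)]])
save(w,"pics/w2.png",(180,230,300,320),6)
E
python3 d.py
```

```text
[array([0.5134, 0.1663, 0.178 ]), array([0.516 , 0.2251, 0.178 ]), array([0.5183, 0.2847, 0.178 ])] [np.float64(0.05882982296546131), np.float64(0.05962200037735141)]
tray [array([0.593, 0.032, 0.018]), array([ 0.588, -0.124,  0.018]), array([ 0.413, -0.12 ,  0.018])]
y [ 4.10001494e-02  9.99159140e-01 -4.68640526e-16] mouth [0.51216384 0.13632413 0.178     ] seat locked 0
lug [0.50833377 0.07430804 0.19      ] racks [array([ 0.556, -0.37 ,  0.05 ]), array([ 0.592, -0.349,  0.05 ]), array([ 0.52 , -0.385,  0.05 ]), array([ 0.479, -0.315,  0.05 ])]
```

View pics/w2.png

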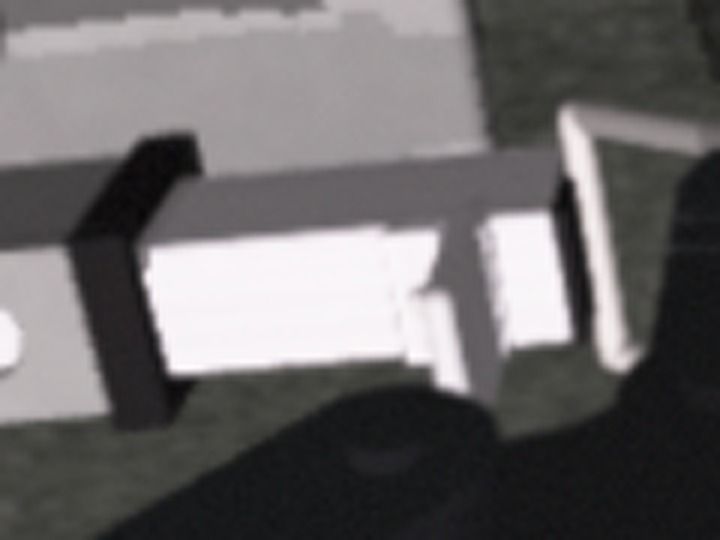

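jog_arm --pt "0 0 -0.04 -50 -40 20 0" --pt "0 0 -0.085 -90 -70 60 0" --pt "0 0 -0.085 -122 -100 100 0" --pt "0 0 -0.085 -122 -100 120 0" --pt "0 0 -0.085 -122 -100 120 0"

```text
t: 5.52
eef_pos: [0.5101, 0.1062, 0.2301]
tool_rot: [0.0, 1.0, -0.024, -0.001]
contact_force: [0.6, 0.3, 0.1]
gripper_width: 0.002
grasp_force: 0.0
```

```bash
cat > e.py <<'E'
from h import *
T=tool(); print(T.round(4).tolist()); w=shot("wrist"); save(w,"pics/w3.png")
print("tip px",proj(w,[T[:3,3]]),"planned tip, mouth, lug", proj(w,[[.511,.111,.186],[.512,.136,.178],[.5095,.085,.204],[.5095,.078,.204]]))
E
python3 e.py
```

```text
[[0.9989, -0.0472, -0.0029, 0.5101], [-0.0472, -0.9989, -0.0008, 0.1062], [-0.0028, 0.0009, -1.0, 0.2301], [0.0, 0.0, 0.0, 1.0]]
tip px [[322.93827611 261.60917628]] planned tip, mouth, lug [[314.98288797 224.70128275]
 [276.1818799  220.03904758]
 [360.37233487 237.70008542]
 [372.76000381 237.13596687]]
```

View pics/w3.png

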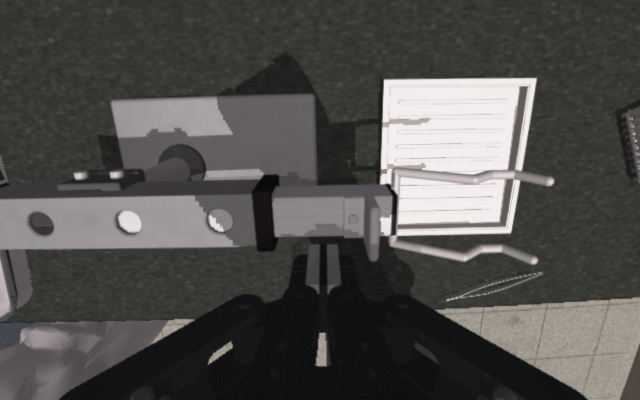

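jog_arm --pt "0 0 0 0 -2 20 0" --pt "0 0 0 0 -2 35 0" --pt "0 0 0 0 -2 43 0" --pt "0 0 0 0 -2 43 0"

```text
t: 6.08
eef_pos: [0.5114, 0.108, 0.1881]
tool_rot: [0.0, 1.0, -0.024, -0.0]
contact_force: [0.8, -0.5, -0.0]
gripper_width: 0.001
grasp_force: 0.0
```

jog_arm --pt "0 0 0 0 6 0 0" --pt "0 0 0 0 12 0 0" --pt "0 0 0 0 17 0 0" --pt "0 0 0 0 22 0 0" --pt "0 0 0 0 27 0 0" --pt "0 0 0 0 32 0 0" --pt "0 0 0 0 36 0 0" --pt "0 0 0 0 40 0 0"

```text
t: 7.08
eef_pos: [0.5099, 0.0685, 0.1887]
tool_rot: [-0.0, 1.0, -0.024, 0.001]
contact_force: [0.1, -0.7, -0.7]
gripper_width: -0.0
grasp_force: 0.0
```

```bash
sed -i 's/w3.png/w4.png/' e.py; python3 e.py
```

```text
[[0.9989, -0.0475, 0.0011, 0.5099], [-0.0475, -0.9989, 0.0005, 0.0685], [0.0011, -0.0006, -1.0, 0.1887], [0.0, 0.0, 0.0, 1.0]]
tip px [[322.93813286 261.6134738 ]] planned tip, mouth, lug [[237.99267535 260.43229289]
 [194.4224318  253.01675758]
 [286.17409875 280.99172156]
 [301.78144469 280.36515505]]
```

View pics/w4.png

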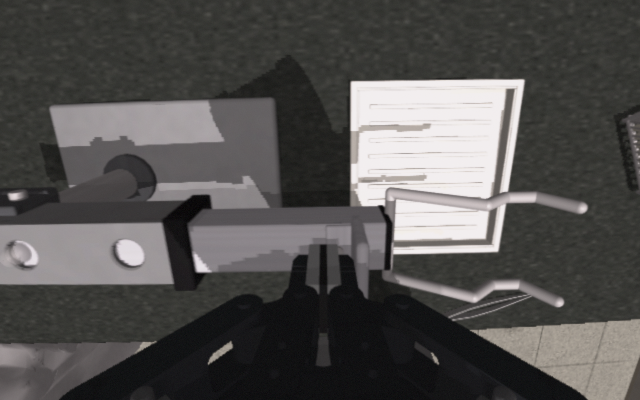

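jog_arm --pt "0 0 0 0 3 0 0" --pt "0 0 0 0 5 0 0" --pt "0 0 0 0 5 0 0"

```text
t: 7.5
eef_pos: [0.5094, 0.0631, 0.1884]
tool_rot: [0.0, 1.0, -0.024, 0.0]
contact_force: [1.2, 1.9, 0.8]
gripper_width: -0.001
grasp_force: 0.7
```

jog_arm --pt "0 0 0 0 2 0 0" --pt "0 0 0 0 4 0 0" --pt "0 0 0 0 4 0 0"

```text
t: 7.88
eef_pos: [0.5093, 0.0615, 0.1885]
tool_rot: [-0.001, 1.0, -0.023, 0.001]
contact_force: [1.3, 7.1, -1.0]
gripper_width: 0.001
grasp_force: 3.7
```

jog_arm --pt "0 0 0 0 2 0 0" --pt "0 0 0 0 2 0 0"

```text
t: 8.12
eef_pos: [0.5093, 0.0612, 0.1886]
tool_rot: [-0.002, 1.0, -0.023, 0.001]
contact_force: [2.0, 11.7, -2.3]
gripper_width: -0.001
grasp_force: 5.8
```

jog_arm --pt "0 0 0 0 3 0 0" --pt "0 0 0 0 3 0 0"

```text
t: 8.38
eef_pos: [0.5093, 0.0609, 0.1887]
tool_rot: [-0.004, 1.0, -0.022, 0.001]
contact_force: [2.7, 17.8, -4.2]
gripper_width: -0.001
grasp_force: 9.0
```

jog_arm --pt "0 0 0 0 -12 0 0" --pt "0 0 0 0 -18 -10 0" --pt "0 0 0 0 -18 -60 0" --pt "0 0 0 0 20 -110 0" --pt "0 0 0 -30 70 -130 0" --pt "0 0 0 -60 110 -150 0" --pt "0 0 0 -60 110 -150 0" --pt "0 0 0 -60 110 -150 0"

```text
t: 9.38
eef_pos: [0.4435, -0.0527, 0.3387]
tool_rot: [0.0, 1.0, -0.024, 0.0]
contact_force: [0.7, 0.7, -0.4]
gripper_width: 0.0
grasp_force: 0.0
```

```bash
cat > f.py <<'E'
from h import *
T=tool(); print(T.round(4).tolist()); w=shot("wrist"); save(w,"pics/w5.png")
for x,z in dict(tube_mouth=.16,lug=.19,fork_seat=.1775,drain_stand=0,stain_rack=0,handle_mid=.05).items():
    for d in bot.tip_of(x,w)[:2]: print(x,round(d["score"],2),np.round(d["xy"]),onz(w,d["xy"],z).round(4))
E
python3 f.py
```

```text
[[0.9988, -0.0489, 0.0004, 0.4435], [-0.0489, -0.9988, -0.0003, -0.0527], [0.0005, 0.0003, -1.0, 0.3387], [0.0, 0.0, 0.0, 1.0]]
tube_mouth 0.61 [117. 113.] [0.5131 0.1433 0.16  ]
lug 0.76 [204. 114.] [0.5092 0.0478 0.19  ]
drain_stand 0.79 [307. 102.] [ 0.5069 -0.0331  0.    ]
stain_rack 0.81 [488.  79.] [ 0.5266 -0.2885 -0.    ]
handle_mid 0.87 [568.  50.] [ 0.5572 -0.362   0.05  ]
```

View pics/w5.png

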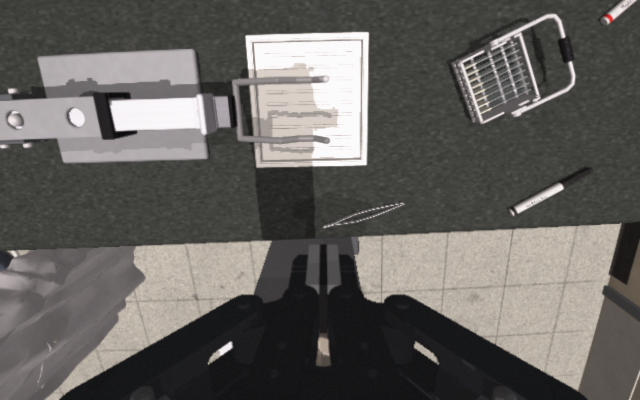

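```bash
cat > g.py <<'E'
from h import *
w=shot("wrist")
f=lambda c,z:onz(w,c,z)[:2].round(4)
tr=[f(c,.018) for c in[(247,34),(369,32),(366,165),(257,168)]]; print("tray",tr,np.mean(tr,0))
print("tips",f((325,78),.19),f((327,140),.19),"crossbar",f((237,82),.1605),f((239,137),.1605))
print("holes",f((76,117.5),.178),"lugtop rear",f((204,96),.204),f((204,132),.204))
print("sleeve",f((567,49.5),.05),f((563,38),.05),f((570,61),.05))
print("rack top corners z.04",[f(c,.04) for c in[(452,62),(522,34),(540,98),(481,124)]])
E
python3 g.py
```

```text
tray [array([0.5967, 0.0387]), array([ 0.5912, -0.1181]), array([ 0.4165, -0.1125]), array([0.4197, 0.0447])] [ 0.506025 -0.0368  ]
tips [ 0.5326 -0.058 ] [ 0.4808 -0.0573] crossbar [0.5342 0.0234] [0.4835 0.0278]
holes [0.5119 0.1723] lugtop rear [0.5236 0.0409] [0.4948 0.0454]
sleeve [ 0.5587 -0.3589] [ 0.572  -0.3517] [ 0.5452 -0.3649]
rack top corners z.04 [array([ 0.5492, -0.2194]), array([ 0.579 , -0.3053]), array([ 0.5011, -0.339 ]), array([ 0.4704, -0.2634])]
```

jog_arm --pt "0 0 -0.1 20 45 0 32" --pt "0 0 -0.2 45 100 0 32" --pt "0 0 -0.3 70 160 20 32" --pt "0 0 -0.4 95 215 60 32" --pt "0 0 -0.45 120 270 110 32" --pt "0 0 -0.45 130 301 160 32" --pt "0 0 -0.45 130 301 190 32" --pt "0 0 -0.45 130 301 190 32" --pt "0 0 -0.45 130 301 190 32"

```text
t: 10.9
eef_pos: [0.56, -0.3588, 0.1497]
tool_rot: [0.0, 0.98, 0.2, 0.001]
contact_force: [0.7, -0.5, 0.4]
gripper_width: 0.371
grasp_force: 0.0
```

```bash
cat > f2.py <<'E'
from h import *
T=tool(); print(T.round(4).tolist()); w=shot("wrist"); save(w,"pics/w6.png")
print(bot.get_obs()["gripper_width"])
for x,z in dict(stain_rack=0,handle_mid=.05).items():
    for d in bot.tip_of(x,w)[:2]: print(x,round(d["score"],2),np.round(d["xy"]),onz(w,d["xy"],z).round(4))
E
python3 f2.py
```

```text
[[0.92, 0.392, 0.0016, 0.56], [0.392, -0.92, 0.0001, -0.3588], [0.0015, 0.0006, -1.0, 0.1497], [0.0, 0.0, 0.0, 1.0]]
0.3721292922803341
stain_rack 0.63 [236. 184.] [ 0.5261 -0.2861  0.    ]
handle_mid 0.68 [323. 199.] [ 0.5588 -0.3597  0.05  ]
```

View pics/w6.png

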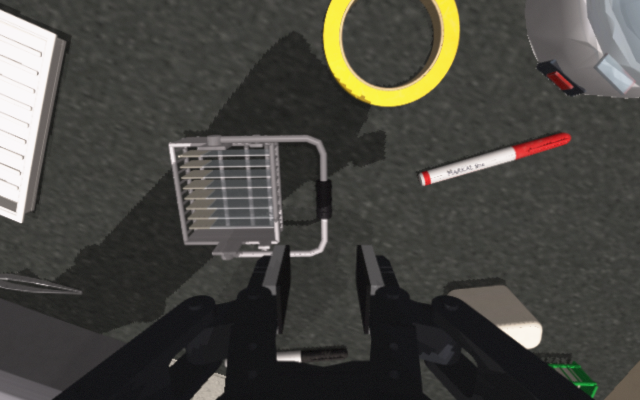

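jog_arm --pt "0 0 0 -1 0 50 32" --pt "0 0 0 -1 0 95 32" --pt "0 0 0 -1 0 119 32" --pt "0 0 0 -1 0 119 32" --pt "0 0 0 -1 0 119 8" --pt "0 0 0 -1 0 119 8" --pt "0 0 0 -1 0 119 8" --pt "0 0 0 -1 0 119 8" --grip_force 40

```text
t: 12.05
eef_pos: [0.5596, -0.361, 0.0309]
tool_rot: [0.001, 0.98, 0.199, 0.002]
contact_force: [2.6, -2.0, 5.8]
gripper_width: 0.127
grasp_force: 39.2
```

jog_arm --pt "0 0 0 0 -1 -14 8" --pt "0 0 0 0 -5 -27 8" --pt "0 0 0 0 -11 -40 8" --pt "0 0 0 0 -19 -51 8" --pt "0 0 0 0 -29 -61 8" --pt "0 0 0 0 -40 -69 8" --pt "0 0 0 0 -53 -75 8" --pt "0 0 0 0 -66 -79 8" --pt "0 0 0 0 -79 -80 8" --pt "0 0 0 0 -79 -80 8"

```text
t: 13.3
eef_pos: [0.5266, -0.2863, 0.1116]
tool_rot: [0.0, 0.98, 0.2, -0.0]
contact_force: [-3.8, -1.3, 15.4]
gripper_width: 0.122
grasp_force: 40.7
```

jog_arm --pt "0 0 0 0 0 -8 8" --pt "0 0 0 0 0 -20 8" --pt "0 0 0 0 0 -40 8" --pt "0 0 0 0 0 -60 8" --pt "0 0 0 0 0 -60 8"

```text
t: 13.92
eef_pos: [0.5278, -0.287, 0.1705]
tool_rot: [0.0, 0.98, 0.2, 0.001]
contact_force: [-0.5, 0.7, -4.9]
gripper_width: 0.126
grasp_force: 39.6
```

```bash
cat > f3.py <<'E'
from h import *
T=tool(); print(T.round(4).tolist()); o=bot.get_obs(); print(o["contact_force"],o["gripper_width"])
for n in("wrist","side"):
    w=shot(n); save(w,"pics/%s7.png"%n)
    for x in ["stain_rack","handle_mid"]:
        for d in bot.tip_of(x,w)[:2]: print(n,x,round(d["score"],2),np.round(d["xy"]),onz(w,d["xy"],T[2,3]+.019-(.13 if x[0]=="s" else 0)).round(4))
a=cv2.imread("pics/side7.png")[170:290,220:400]; b=cv2.imread("pics/wrist7.png")
cv2.imwrite("pics/m7.png",np.hstack([cv2.resize(a,(420,280),interpolation=cv2.INTER_CUBIC),cv2.resize(b,(380,280))]))
E
python3 f3.py
```

```text
[[0.9202, 0.3914, 0.002, 0.5278], [0.3914, -0.9202, -0.0005, -0.287], [0.0016, 0.0012, -1.0, 0.1705], [0.0, 0.0, 0.0, 1.0]]
[-0.54929651  0.74479118 -4.85771771] 0.12598710644279065
wrist stain_rack 0.84 [320. 188.] [ 0.531  -0.2835  0.0595]
wrist stain_rack 0.64 [576. 364.] [ 0.4611 -0.5943  0.0595]
wrist handle_mid 0.71 [323. 280.] [ 0.5294 -0.2867  0.1895]
side stain_rack 0.97 [296. 243.] [ 0.5113 -0.3048  0.0595]
side stain_rack 0.96 [292. 361.] [ 0.4112 -0.7185  0.0595]
side handle_mid 0.59 [267. 364.] [ 0.3401 -0.7954  0.1895]
side handle_mid 0.4 [296. 206.] [ 0.5184 -0.2839  0.1895]
```

View pics/m7.png

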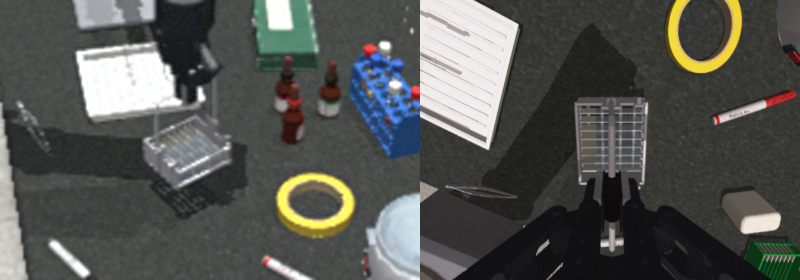

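jog_arm --pt "0 0 0.04 2 -7 -5 8" --pt "0 0 0.09 5 -20 -12 8" --pt "0 0 0.15 9 -38 -20 8" --pt "0 0 0.21 14 -58 -25 8" --pt "0 0 0.27 19 -78 -25 8" --pt "0 0 0.33 24 -98 -25 8" --pt "0 0 0.39 28 -115 -25 8" --pt "0 0 0.43 31 -128 -25 8" --pt "0 0 0.44 33 -135 -25 8" --pt "0 0 0.44 33 -135 -25 8"

```text
t: 15.48
eef_pos: [0.5046, -0.1497, 0.1941]
tool_rot: [-0.0, 1.0, -0.018, -0.0]
contact_force: [-0.6, -0.6, -3.3]
gripper_width: 0.122
grasp_force: 39.6
```

```bash
cat > k.py <<'E'
from h import *
T=tool(); print(T.round(4).tolist()); print(bot.get_obs()["contact_force"])
w=shot("wrist"); zs=T[2,3]+.019
for x,z in dict(stain_rack=zs-.13,handle_mid=zs,fork_seat=.1775,lug=.19,tube_mouth=.16).items():
    for d in bot.tip_of(x,w)[:2]: print(x,round(d["score"],2),np.round(d["xy"]),onz(w,d["xy"],z).round(4))
s=np.array([.5067,-.0385]); d=np.r_[s,zs]-T[:3,3]; print("tool xy to seat mm",(T[:3,:3].T@d*1000).round(1))
save(w,"pics/w8.png")
E
python3 k.py
```

```text
[[0.9993, -0.0368, -0.0003, 0.5046], [-0.0368, -0.9993, 0.0002, -0.1497], [-0.0003, -0.0002, -1.0, 0.1941], [0.0, 0.0, 0.0, 1.0]]
[-0.59374764 -0.59336828 -3.3277915 ]
stain_rack 0.7 [305. 192.] [ 0.5062 -0.1354  0.0831]
handle_mid 0.83 [323. 279.] [ 0.5068 -0.15    0.2131]
tool xy to seat mm [  -2.  -111.2  -19. ]
```

jog_arm --pt "0 0 0 0 -8 0 8" --pt "0 0 0 -1 -24 0 8" --pt "0 0 0 -2 -42 0 8" --pt "0 0 0 -2 -60 0 8" --pt "0 0 0 -3 -77 0 8" --pt "0 0 0 -3 -91 0 8" --pt "0 0 0 -4 -103 0 8" --pt "0 0 0 -4 -109 0 8" --pt "0 0 0 -4 -111 0 8" --pt "0 0 0 -4 -111 0 8"

```text
t: 17.02
eef_pos: [0.505, -0.0393, 0.1943]
tool_rot: [0.0, 1.0, -0.019, -0.0]
contact_force: [-0.9, 0.2, -3.5]
gripper_width: 0.124
grasp_force: 39.6
```

```bash
python3 k.py; python3 - <<'E'
from h import *
w=shot("wrist")
# project expected fork tips & crossbar, compare by local bright/dark contrast crop numbers
print(proj(w,[[.5327,-.0577,.19],[.4807,-.0577,.19],[.5342,.0256,.1605],[.4835,.0256,.1605]]).round(0))
E
```

```text
[[0.9993, -0.0386, -0.0, 0.505], [-0.0386, -0.9993, -0.0, -0.0393], [-0.0, 0.0, -1.0, 0.1943], [0.0, 0.0, 0.0, 1.0]]
[-0.94332396  0.19450126 -3.53862116]
handle_mid 0.76 [325. 280.] [ 0.5064 -0.0401  0.2133]
handle_mid 0.31 [ 22. 232.] [0.5337 0.0882 0.2133]
fork_seat 0.45 [319. 171.] [ 0.5465 -0.0389  0.1775]
lug 0.86 [152. 259.] [0.5073 0.0478 0.19  ]
tube_mouth 0.92 [ 24. 229.] [0.5138 0.142  0.16  ]
tool xy to seat mm [  1.7  -0.8 -19. ]
[[359. 204.]
 [359. 297.]
 [205. 189.]
 [218. 268.]]
```

jog_arm --pt "0 0 0 0 -1 6 8" --pt "0 0 0 0 -1 13 8" --pt "0 0 0 0 -1 20 8" --pt "0 0 0 0 -1 26 8" --pt "0 0 0 0 -1 30 8" --pt "0 0 0 0 -1 30 8"

```text
t: 18.12
eef_pos: [0.5048, -0.0382, 0.164]
tool_rot: [0.0, 1.0, -0.019, -0.0]
contact_force: [0.3, 0.1, -2.9]
gripper_width: 0.123
grasp_force: 39.6
```

jog_arm --pt "0 0 0 0 0 2 8" --pt "0 0 0 0 0 4 8" --pt "0 0 0 0 0 4 8"

```text
t: 18.5
eef_pos: [0.5049, -0.038, 0.1602]
tool_rot: [-0.0, 1.0, -0.019, -0.0]
contact_force: [-0.2, 0.2, -3.4]
gripper_width: 0.125
grasp_force: 39.6
```

jog_arm --pt "0 0 0 0 0 1 8" --pt "0 0 0 0 0 2 8" --pt "0 0 0 0 0 2 8"

```text
t: 18.88
eef_pos: [0.5052, -0.0384, 0.1588]
tool_rot: [0.0, 1.0, -0.019, 0.0]
contact_force: [-2.4, -0.9, 1.3]
gripper_width: 0.122
grasp_force: 40.2
```

jog_arm --pt "0 0 0 0 0 0 16" --pt "0 0 0 0 0 0 20" --pt "0 0 0 0 0 0 34" --pt "0 0 0 0 0 0 34" --pt "0 0 0 0 0 0 34"

```text
t: 19.5
eef_pos: [0.505, -0.038, 0.1583]
tool_rot: [-0.0, 1.0, -0.019, 0.0]
contact_force: [0.5, 0.8, -0.4]
gripper_width: 0.395
grasp_force: 0.0
```

```bash
sed -i 's/w8/w9/' k.py; python3 k.py
```

```text
[[0.9993, -0.0382, 0.0, 0.505], [-0.0382, -0.9993, 0.0, -0.038], [0.0, -0.0, -1.0, 0.1583], [0.0, 0.0, 0.0, 1.0]]
[ 0.47118929  0.79140242 -0.40453065]
stain_rack 0.86 [329. 190.] [ 0.507  -0.0432  0.0473]
handle_mid 0.64 [324. 282.] [ 0.5057 -0.0386  0.1773]
lug 0.94 [110. 300.] [0.5079 0.0486 0.19  ]
tool xy to seat mm [  1.7   0.4 -19. ]
```

Hanging in place; I'll withdraw upwards.

jog_arm --pt "0 0 0 0 0 -10 34" --pt "0 0 0 0 0 -30 34" --pt "0 0 0 0 0 -60 34" --pt "0 0 0 0 0 -110 34" --pt "0 0 0 -30 20 -150 34" --pt "0 0 0 -60 50 -180 34" --pt "0 0 0 -60 50 -180 34" --pt "0 0 0 -60 50 -180 34" --pt "0 0 0 -60 50 -180 34" --pt "0 0 0 -60 50 -180 34"

```text
t: 21.05
eef_pos: [0.4432, -0.085, 0.3375]
tool_rot: [-0.0, 1.0, -0.018, -0.001]
contact_force: [0.0, 0.5, 0.5]
gripper_width: 0.396
grasp_force: 0.0
```

jog_arm --pt "0 0 0 0 0 0 34" --pt "0 0 0 0 0 0 34" --pt "0 0 0 0 0 0 34" --pt "0 0 0 0 0 0 34" --pt "0 0 0 0 0 0 34" --pt "0 0 0 0 0 0 34" --pt "0 0 0 0 0 0 34" --pt "0 0 0 0 0 0 34" --pt "0 0 0 0 0 0 34" --pt "0 0 0 0 0 0 34"

```text
t: 22.3
eef_pos: [0.4431, -0.0857, 0.3383]
tool_rot: [0.0, 1.0, -0.019, 0.0]
contact_force: [-0.5, -0.3, -0.3]
gripper_width: 0.401
grasp_force: 0.0
```

```bash
python3 - <<'E'
from h import *
for k in range(2):
  w=shot("wrist")
  for x,z in dict(stain_rack=.0475,handle_mid=.1775,lug=.19).items():
    for d in bot.tip_of(x,w)[:2]: print(x,round(d["score"],2),np.round(d["xy"]),onz(w,d["xy"],z).round(4))
t=shot("side")
for d in bot.tip_of("stain_a",t)[:4]: print(round(d["score"],2),onz(t,d["xy"],0).round(3))
E
```

```text
stain_rack 0.6 [282. 104.] [ 0.507  -0.0352  0.0475]
stain_rack 0.52 [ 86. 113.] [0.5082 0.2226 0.0475]
handle_mid 0.67 [271. 113.] [ 0.5048 -0.0409  0.1775]
lug 0.61 [167. 114.] [0.5084 0.0473 0.19  ]
stain_rack 0.59 [280. 107.] [ 0.5035 -0.0329  0.0475]
handle_mid 0.9 [266. 114.] [ 0.5039 -0.0367  0.1775]
lug 0.9 [167. 116.] [0.5071 0.0478 0.19  ]
0.63 [ 0.713 -0.145  0.   ]
0.46 [ 0.782 -0.161  0.   ]
0.43 [ 0.71  -0.216  0.   ]
```

```bash
python3 -c "
from station import bot
print(bot.hand_in())"
```

```text
the job is handed in; nothing more can be done
None
```

I slid the arm out until the button locked in the middle hole, hung the rack level by its raised handle in the fork over the tray, left the bottles untouched, and handed the job in at about 22 s; the hand-in returned no verdict.

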